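# Clamp a tube rack on the shaker with the cam-locked push rod

### The arm

A 6-joint arm with a two-finger parallel gripper is mounted at the origin on the work surface. World frame = base frame: x ahead of the robot, y to its left, z up, the work surface at z = 0. Lengths are in m, angles in degrees, forces in N, time in s.
With the tool pointing down it reaches from about 0.375 to 0.75 m from the base axis. Payload 9 kg.
Tool frame: the origin (TCP) lies on the centre line of the jaws, within the pads' length; the fingertips stand 14 mm ahead of it and the grasp point (between the pads) lies 5 mm behind it (ctrl.finger_overhang is the distance from the TCP to the fingertips, in m); z points along the fingers, y is the line along which they close (so a half turn about z gives the same grasp; the last joint's range is limited). The gripper opens to 85 mm and grips with 20 to 120 N. Pads are 22 mm wide; open, the fingers measure 114 mm over their backs; the gripper's body (76 mm by 85 mm) begins 54 mm behind the grasp point. The pads swing forward as they close: fully open they stand 13 mm farther back than shut.
Start: joints at [57.37, 5.964, 5.575, 89.605, 0, 77.527], TCP at [0.207, 0.563, 0.245] pointing down, gripper open.
Joint ranges: [-171.21, 171.21], [-48.23, 106.86], [-62.78, 66.21], [-105.2, 120.99], [-86.42, 89.51], [-180, 180]. Speed limits (degrees/s): [127.2, 127.2, 147.25, 180, 180, 180].

### API

Orientations are given as a 3x3 rotation matrix whose columns are the frame's x, y, z axes.
In Python, from workcell import ctrl gives the robot as it stands.
- The arm moves only by the shell command python3 -m pendant 'ROWS'. ROWS is JSON, a list of rows, each an object with "delta_pos": the shift along the tool's x, y, z in m, a list of three; "turn": the turn about the tool's z in degrees; "hand": the gripper's target within -1 to 1 (shut at 1, half-way at 0, fully open at -1). A call has 1 to 20 rows; each row shifts and turns the commanded pose from where the row before left it, along the tool's axes as they then stand; what a row does not reach is not made up. A row lasts 1/10 s, in which the tool goes at most 50 mm and 8.59 degrees, less where a joint would pass 70% of its speed; a pose out of reach is approached as far as the arm can. A call is refused whole if a number of a shift passes 0.05 or a number of a turn 8.59, either way. A call with a gripper value outside its range is refused whole. The fingers move at their own pace and stop on an object; the grip force is fixed at half the most. Time passes only in rows, so rows that do not move let the fingers close. It gives the time, the measured TCP pose, the force, the opening and the grip force at its end, in the units of the state.
- ctrl.read_state(): the state, without advancing time (a new reading comes with each control period).
- ctrl.read_camera(name): name is "scene" or "side" or "wrist"; returns a dict with "color" (420x560x3 uint8, blue, green, red), "mtx" (3x3 intrinsics, pixels), "R" (3x3) and "t" (3): a world point X has camera coordinates R X + t. Camera axes: x right, y down, z forward; pixel columns grow to the right and rows downward; lengths in m; the calibration is good to about 2 mm. A picture is of the moment at which its call begins. There is no depth.
- ctrl.hand_in(): hands the job in; it is judged then, once.
Trained networks look in a picture, given as the dict that the camera call returned (one of the last four; its "shot" number tells which), for a name from the list of things; names that differ only in an ending like _2 or _b are one class to them, and where a whole thing is asked for, a point or a joint stands for the part that bears it (a point fixed in the world has none). Each returns a list of dicts, best first, with "confidence" (0 to 1); they miss things now and then, are a little off and sometimes report something else, mostly with a low value. They report only what shows in the picture. A call takes as long as a camera call. They do not tell look-alikes from the thing itself.
- ctrl.silhouettes(picture, target): "pixels" (420x560 bool, what is visible of it) and "rect" ([left, top, right, bottom] in pixels, round what is visible of it).
The state is a dict: "time": time; "joint_positions": joint angles; "joint_velocities": joint speeds; "joint_torque": joint torques, N m; "tcp_pos": TCP position; "eef_rot": TCP orientation; "contact_force": force on the tool from outside, world axes, zero at the start; "moment": the same for the moment, N m; "gripper_width": opening from 0.0 (shut) to 1.0 (fully open); "grip_force": force on a finger pad.
Only numpy, scipy, OpenCV 4.12 (cv2) and the standard library are available. Lean on these libraries where they do the work, as an engineer would, in place of code of your own. Each camera call takes 0.05 s, during which the arm holds its last target. There are 200 camera calls.

### The job

Slide the push rod by its black paddle so that it pushes the tube rack squarely against the blue back stop and its orange sprung nose stays pressed in about halfway against the rack, not bottomed out. Then swing the red cam lever over its centre until it snaps fully closed, so that the rod stays clamped. Be gentle with the rack, do not touch it yourself, and leave the vial, the bottle and the tip box where they are.

Things in the scene. Friction and masses are not known exactly. Their poses are not given: they have to be found in the camera images.
- shaker: White bench shaker, fixed, 260 x 420 mm, dark steel platform, its top 70 mm above its origin. Origin: centre of its underside, on the bench; z up. Its own y axis is the pushing direction: along y lie, in this order, the paddle, the grey clamp block, the orange nose, the rack and the back stop.
- stop_zone (a point): Middle of the band where the blue back stop may be, on the platform top. The stop is a fixed bar 200 mm along shaker x, 15 mm thick, 38 mm high, set anew each time: its face towards the rack lies up to 12.5 mm before or beyond this point along shaker y. It is not measured: the end of the push must be felt. The rack travels about 10 to 50 mm.
- clamp_block (a point): Top centre of the grey clamp block, 64 mm along shaker x, 40 mm along y, 47 mm high above the platform; fixed. The rod passes through it.
- rod: Steel push rod, 14 mm diameter, axis 30 mm above the platform at shaker x = 0, sliding only along shaker y (80 mm of travel). Origin: on its axis, under the paddle; axes as the shaker's. Unclamped it slides against a steady drag of about 7 N, and stays where it is left if the nose presses with less than that (else it backs off until it does). Clamped it holds far more.
- nose_face (a point): Centre of the flat front face of the orange nose (20 mm diameter) when not pressed; moves with the rod. The nose springs into the rod by up to 8 mm at 1.5 N per mm: 5 N is 3 to 4 mm, 12 N is bottomed out. It should go on pressing on the rack with 3 to 10 N, that is 2 to 6 mm pressed in.
- paddle (a point): Grip point of the black paddle on the rod's end: an upright slab 30 mm along shaker x, 18 mm thick along shaker y, its top 17 mm above this point and 85 mm above the platform, standing 48 mm above the rod. Pinch it from above, fingers before and behind it along y, or across x; at all times at least 25 mm is free before it.
- rack: Green tube rack, loose, about 0.2 kg, 110 mm along its x, 60 mm along its y, 45 mm high (54 mm with the caps), standing on the platform between nose and back stop. Origin: centre of its underside. It slides with 1 to 2 N and may stand up to 6 degrees askew; the push squares it against the back stop.
- cam_lever (a joint): Angle of the red cam lever, rad. 0: fully open, pointing along shaker x turned 0.18 rad towards +y. Grows clockwise seen from above to 1.75: fully closed, pointing along shaker -y. It turns freely up to 0.3, then springs back until its centre at 1.30, beyond which it snaps closed by itself. Pushed 65 mm from the pivot it takes up to about 10 N, most near 0.8 rad, little at the centre.
- lever_pivot (a point): Upright pivot axis of the cam lever, on the clamp block, 60 mm above the platform.
- lever_tip (a point): End of the lever, 88 mm from the pivot, at mid-height of the lever. The lever bar is 13 mm wide and 14 mm high (its end a stub of 18 mm diameter, 18 mm high), its middle 62 mm above the platform, free beneath and on both sides: it can be pushed sideways by a fingertip or pinched from above.
- vial: Small jar with blue cap, loose, 32 mm diameter, 60 mm high, on the shaker platform beside the rod. Origin: centre of its underside. Leave alone.
- bottle: Reagent bottle, loose, 66 mm diameter, 130 mm high, on the bench. Origin: centre of its underside. Leave alone.
- tip_box: Blue pipette tip box, loose, 122 x 87 x 70 mm, on the bench. Origin: centre of its underside. Leave alone.
Not all that is in view belongs to the job. Of the things shaped like the rack, the green one is meant.

How it is judged (in metres and radians):
On the way, in this order (a step that is already met when the one before it is completed fails the run):
1. with the lever still open, the rack is square against the back stop and the nose presses on it with 3 to 13 N (contact force between rod and rack between 3 and 13 N and linear speed of rack below 0.005 m/s and angle between the x axis of rack and the x axis of shaker, either way round below 0.06 rad and value of joint cam_lever below 0.6 rad), for 0.3 s.
2. the lever is swung over its centre and fully closed (value of joint cam_lever above 1.65 rad), for 0.2 s.
At the end, for the whole second after the job is handed in: The lever is fully closed (over 1.65 rad), the rack stands upright and at rest, square to the shaker within 0.06 rad, and the nose still presses it against the back stop with 3 to 13 N (value of joint cam_lever above 1.65 rad and contact force between rod and rack between 3 and 13 N and angle between the x axis of rack and the x axis of shaker, either way round below 0.06 rad and linear speed of rack below 0.01 m/s and angle between rack's own z axis and vertical below 0.08 rad); the robot touches nothing.
It fails at once if the rack is rammed: the rod or its nose presses on it with more than 16 N (contact force between rod and rack above 16 N).
It fails at once if the robot presses on the rack itself (contact force between any of the fingers, the arm and rack above 3 N).
It fails at once if the vial is moved more than 15 mm or tipped (distance of vial from where it was at the start of the episode above 0.015 m or angle between vial's own z axis and vertical above 0.4 rad).
It fails at once if the bottle or the tip box is moved more than 20 mm (distance of any of bottle, tip_box from where it was at the start of the episode above 0.02 m).
It also fails if it takes over 50 s, if anything falls off the work surface, if the arm or the gripper's body presses on something with over 40 N, if the wrist force passes 120 N, or if a joint passes its speed limit or range.

## Working session

There is one attempt and no reset: what is moved stays moved. The work goes in short steps, Python scripts to look and compute and a shell command to move; the robot and the scene stay as the last step left them, time stands still between calls to the robot, and variables do not carry over. Pictures are saved under pics/ and viewed, at most 10 in all, crops included, and the job is handed in when it is done.

```bash
mkdir -p pics; ls
python3 - <<'E'
from workcell import ctrl
import cv2,numpy as np
ims=[]
for n in("scene","side"):
    p=ctrl.read_camera(n); cv2.imwrite(f"pics/{n}0.png",p["color"])
    for t in("shaker","clamp_block","rod","nose_face","paddle","rack","cam_lever","lever_tip","vial","bottle","tip_box"):
        try: print(n,t,[(round(d["confidence"],2),d["rect"],int(d["pixels"].sum())) for d in ctrl.silhouettes(p,t)][:3])
        except Exception as e: print(t,e)
    print(p["mtx"].round(1).tolist(),p["R"].round(3).tolist(),p["t"].round(3).tolist())
s=ctrl.read_state();print(s["tcp_pos"],s["eef_rot"],s["contact_force"],s["time"],s["gripper_width"])
E
```

```text
pics
scene shaker [(0.65, [218.8, 186.4, 388.0, 292.0], 7799)]
scene clamp_block []
scene rod []
scene nose_face [(0.56, [249.9, 181.6, 305.3, 223.6], 329)]
scene paddle [(0.81, [251.0, 187.9, 309.2, 223.2], 337)]
scene rack [(0.94, [381.2, 269.4, 426.0, 312.6], 1279), (0.88, [408.9, 241.4, 453.5, 280.9], 1008), (0.79, [304.5, 212.7, 337.5, 245.3], 881)]
scene cam_lever [(0.62, [268.9, 205.5, 297.5, 234.6], 239)]
scene lever_tip [(0.67, [268.2, 211.7, 295.4, 233.3], 151)]
scene vial [(0.49, [297.8, 189.0, 306.6, 209.1], 177)]
scene bottle [(0.72, [416.7, 294.0, 454.3, 351.3], 1532), (0.69, [270.4, 207.9, 296.5, 233.2], 238), (0.23, [216.4, 184.2, 385.0, 290.4], 7912)]
scene tip_box [(0.58, [188.1, 159.8, 230.6, 191.3], 915)]
[[420.9, 0.0, 272.4], [0.0, 420.9, 214.0], [0.0, 0.0, 1.0]] [[-0.654, 0.757, 0.01], [0.403, 0.359, -0.842], [-0.64, -0.546, -0.54]] [0.387, -0.102, 1.594]
side shaker [(0.9, [185.2, 177.2, 345.8, 295.6], 8417)]
side clamp_block [(0.9, [186.8, 179.0, 346.5, 292.7], 8019)]
side rod []
side nose_face [(0.67, [250.6, 207.7, 300.5, 247.1], 430)]
side paddle [(0.83, [2
[... 211 characters left out ...]
 304.2, 208.6], 241)]
side lever_tip [(0.48, [274.8, 188.0, 304.6, 209.7], 206)]
side vial [(0.83, [240.7, 227.0, 247.0, 250.1], 257), (0.31, [187.8, 177.4, 347.5, 295.5], 8424)]
side bottle [(0.64, [215.7, 134.0, 235.1, 171.9], 472)]
side tip_box [(0.92, [309.8, 345.4, 385.1, 419.0], 3875)]
[[432.2, 0.0, 280.0], [0.0, 432.2, 206.6], [0.0, 0.0, 1.0]] [[0.862, -0.507, 0.015], [-0.283, -0.505, -0.816], [0.421, 0.699, -0.579]] [-0.461, 0.245, 1.056]
[0.20675014 0.56329196 0.24532676] [[-9.38760409e-01  3.44570592e-01  3.34918203e-05]
 [ 3.44570593e-01  9.38760406e-01  7.99248264e-05]
 [-3.90105006e-06  8.65705591e-05 -9.99999996e-01]] [ 0.3544784   0.28829956 -0.13373698] 1.2 0.9974460289074271
```

Run:
```python
import cv2,numpy as np
a=cv2.imread("pics/scene0.png")[150:360,180:460]; b=cv2.imread("pics/side0.png")[130:340,140:420]
a=cv2.resize(a,None,fx=2,fy=2,interpolation=cv2.INTER_CUBIC)
b=cv2.resize(b,(560,420),interpolation=cv2.INTER_CUBIC)
cv2.imwrite("pics/sc1.png",cv2.resize(a,(800,600))); cv2.imwrite("pics/sd1.png",cv2.resize(b,(800,600)))
```

```text
(no output)
```

View pics/sc1.png

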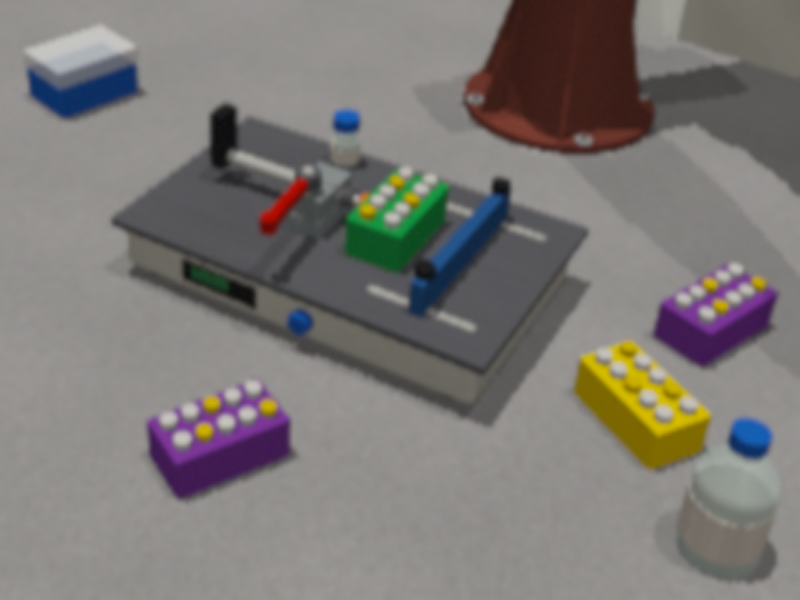

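View pics/sd1.png

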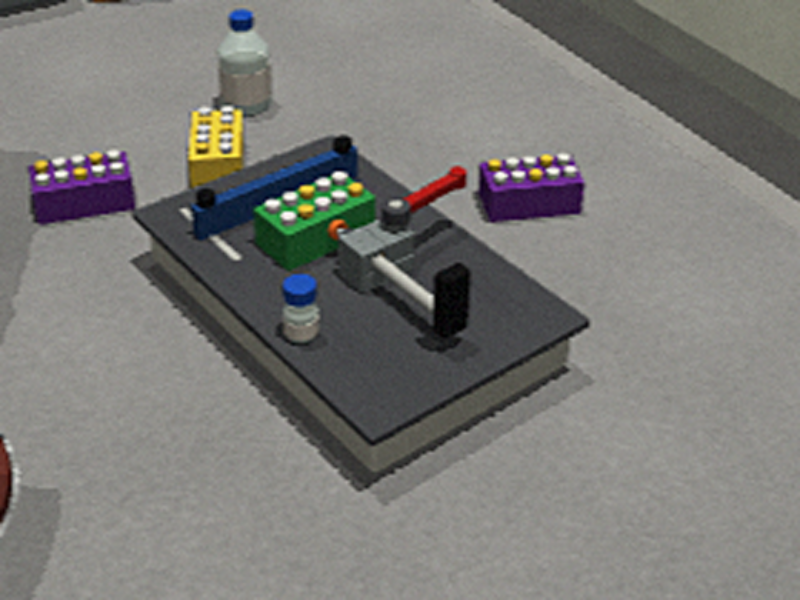

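Scene: the green rack on the platform at full-image px (319,226) is between the nose and the blue stop. The purple racks at (257,303) and (430,260), and the yellow one at (404,291), are decoys on the bench. The side view (green at 250,207) confirms this. The red lever tip is at scene (274,227), side (300,192). The paddle top is at scene (258,189), side (298,225).

```bash
cat > h.py <<'E'
import numpy as np,cv2
from scipy.optimize import least_squares
from workcell import ctrl
def proj(p,X):
    X=np.atleast_2d(X); c=X@np.array(p["R"]).T+p["t"]; q=c@np.array(p["mtx"]).T; return q[:,:2]/q[:,2:]
def onplane(p,uv,z):
    d=np.array(p["R"]).T@np.linalg.solve(p["mtx"],[uv[0],uv[1],1]); o=-np.array(p["R"]).T@p["t"]; return o+d*(z-o[2])/d[2]
def tri(ps,uvs):
    r=least_squares(lambda X:np.concatenate([proj(p,X)[0]-u for p,u in zip(ps,uvs)]),[.2,.55,.1]); return r.x,np.abs(r.fun).max()
E
python3 - <<'E'
from h import *
k=2.857
A=ctrl.read_camera("scene");B=ctrl.read_camera("side")
a=lambda u:np.array(u)/k+[180,150]; b=lambda u:np.array(u)/k+[140,130]
cor=np.array([[.13,-.21,.07],[-.13,-.21,.07],[-.13,.21,.07],[.13,.21,.07]])
ca=a([[115,220],[250,120],[587,232],[487,366]]);cb=b([[588,322],[375,438],[135,215],[345,135]])
def T(q,X): c,s=np.cos(q[2]),np.sin(q[2]); return X@np.array([[c,-s,0],[s,c,0],[0,0,1]]).T+[q[0],q[1],0]
f=lambda q:np.r_[(proj(A,T(q,cor))-ca).ravel(),(proj(B,T(q,cor))-cb).ravel()]
for y0 in(-1.5,0,1.5,3):
    r=least_squares(f,[.2,.55,y0]); print(r.x,r.cost)
    if r.cost<100: q=r.x;print(r.fun.round(1))
np.save("q.npy",q)
for n,u,v in(("paddletop",(224,111),(452,272)),("pivot",(310,172),(397,205)),("tip",(267,220),(458,176)),("nose",(362,198),(337,230))):
    X,e=tri([A,B],[a(u),b(v)]); c,s=np.cos(q[2]),np.sin(q[2]);d=X[:2]-q[:2]
    print(n,X.round(4),e.round(1),"shaker",(c*d[0]+s*d[1]).round(4),(-s*d[0]+c*d[1]).round(4))
for p,l in((A,"scene"),(B,"side")):
    d=ctrl.silhouettes(p,"vial")[0]; print(l,d["rect"])
E
```

```text
[0.4855843  0.01894194 0.12947219] 26.957580543746698
[-3.  -0.8 -0.8 -1.7  0.3 -0.9 -2.4  1.7  1.1 -1.4 -1.6  0.  -1.1 -2.4
 -4.1 -1.2]
[0.4855843  0.01894194 0.12947219] 26.95758054374663
[-3.  -0.8 -0.8 -1.7  0.3 -0.9 -2.4  1.7  1.1 -1.4 -1.6  0.  -1.1 -2.4
 -4.1 -1.2]
[0.4855843  0.01894194 0.12947219] 26.957580543746698
[-3.  -0.8 -0.8 -1.7  0.3 -0.9 -2.4  1.7  1.1 -1.4 -1.6  0.  -1.1 -2.4
 -4.1 -1.2]
[0.4855843  0.01894194 0.1294722 ] 26.957580543747657
[-3.  -0.8 -0.8 -1.7  0.3 -0.9 -2.4  1.7  1.1 -1.4 -1.6  0.  -1.1 -2.4
 -4.1 -1.2]
paddletop [ 0.5046 -0.1351  0.1522] 0.6 shaker -0.001 -0.1552
pivot [ 0.5235 -0.0047  0.1394] 1.0 shaker 0.0345 -0.0283
tip [0.6075 0.0141 0.1345] 0.4 shaker 0.1203 -0.0205
nose [0.4783 0.0305 0.1026] 0.2 shaker -0.0057 0.0124
scene [296.8, 191.5, 304.7, 208.7]
side [238.7, 227.9, 249.7, 248.1]
```

```bash
python3 -m pendant '[{"delta_pos":[-0.03,-0.028,-0.0034],"turn":0,"hand":1},{"delta_pos":[-0.03,-0.028,-0.0034],"turn":0,"hand":1},{"delta_pos":[-0.03,-0.028,-0.0034],"turn":0,"hand":1},{"delta_pos":[-0.03,-0.028,-0.0034],"turn":0,"hand":1},{"delta_pos":[-0.03,-0.028,-0.0034],"turn":0,"hand":1},{"delta_pos":[-0.03,-0.028,-0.0034],"turn":0,"hand":1},{"delta_pos":[-0.03,-0.028,-0.0034],"turn":0,"hand":1},{"delta_pos":[-0.03,-0.028,-0.0034],"turn":0,"hand":1},{"delta_pos":[-0.03,-0.028,-0.0034],"turn":0,"hand":1},{"delta_pos":[-0.03,-0.028,-0.0034],"turn":0,"hand":1},{"delta_pos":[-0.03,-0.028,-0.0034],"turn":0,"hand":1},{"delta_pos":[-0.03,-0.028,-0.0034],"turn":0,"hand":1},{"delta_pos":[-0.03,-0.028,-0.0034],"turn":0,"hand":1},{"delta_pos":[-0.03,-0.028,-0.0034],"turn":0,"hand":1},{"delta_pos":[-0.03,-0.028,-0.0034],"turn":0,"hand":1},{"delta_pos":[-0.03,-0.028,-0.0034],"turn":0,"hand":1}]'; python3 -m pendant '[{"delta_pos":[0,0,0],"turn":8.5,"hand":1},{"delta_pos":[0,0,0],"turn":8.5,"hand":1},{"delta_pos":[0,0,0],"turn":8.5,"hand":1},{"delta_pos":[0,0,0],"turn":8.5,"hand":1},{"delta_pos":[0,0,0],"turn":8.5,"hand":1},{"delta_pos":[0,0,0],"turn":8.5,"hand":1},{"delta_pos":[0,0,0],"turn":8.5,"hand":1},{"delta_pos":[0,0,0],"turn":2.9,"hand":1},{"delta_pos":[0,0,0],"turn":0,"hand":1},{"delta_pos":[0,0,0],"turn":0,"hand":1}]'
python3 - <<'E'
from h import *
p=ctrl.read_camera("wrist");cv2.imwrite("pics/w0.png",p["color"])
for t in("paddle","lever_tip","cam_lever","rack","nose_face","clamp_block"):
    print(t,[(round(d["confidence"],2),np.round(d["rect"]).tolist(),int(d["pixels"].sum())) for d in ctrl.silhouettes(p,t)][:2])
s=ctrl.read_state();print(s["tcp_pos"],s["eef_rot"].round(3).tolist() if hasattr(s["eef_rot"],'round') else s["eef_rot"],s["contact_force"])
E
```

```text
time: 3.0
tcp_pos: [0.5035, -0.0244, 0.3]
eef_rot: [[-0.939, 0.345, 0.001], [0.345, 0.939, -0.0], [-0.001, 0.0, -1.0]]
contact_force: [0.0, 0.1, -0.4]
gripper_width: 0.005
grip_force: 0.0
time: 4.0
tcp_pos: [0.503, -0.0227, 0.2998]
eef_rot: [[-0.131, 0.991, 0.0], [0.991, 0.131, 0.0], [0.0, 0.0, -1.0]]
contact_force: [0.2, 0.2, 0.3]
gripper_width: 0.001
grip_force: 0.0
paddle [(0.87, [245.0, 115.0, 268.0, 269.0], 1433), (0.44, [113.0, 4.0, 415.0, 315.0], 64555)]
lever_tip [(0.59, [279.0, 153.0, 411.0, 197.0], 2441)]
cam_lever [(0.73, [277.0, 158.0, 414.0, 194.0], 2436)]
rack [(0.94, [185.0, 38.0, 319.0, 118.0], 9661), (0.72, [455.0, 45.0, 560.0, 144.0], 7163)]
nose_face [(0.85, [244.0, 117.0, 268.0, 273.0], 1522), (0.49, [186.0, 39.0, 321.0, 117.0], 9740)]
clamp_block [(0.86, [114.0, 0.0, 415.0, 317.0], 63374), (0.68, [185.0, 38.0, 320.0, 116.0], 9796)]
[ 0.50298062 -0.02268832  0.29969509] [[-0.13, 0.992, 0.0], [0.992, 0.13, 0.0], [0.0, 0.0, -1.0]] [-0.32178929  0.01770516 -0.14885772]
```

View pics/w0.png

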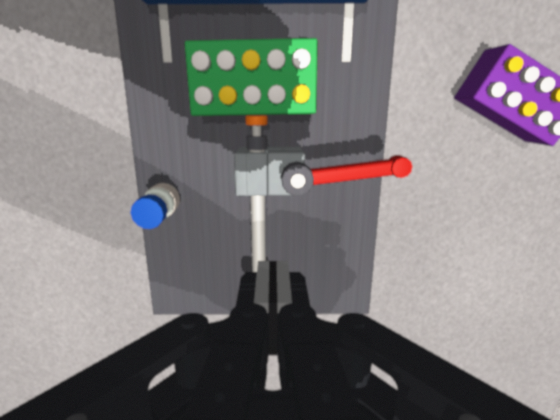

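The wrist view shows rack (252,77), rod (258,225), pivot (297,180), lever tip (402,166) and vial (150,210). The paddle is hidden under the fingers.

Run:
```python
from h import *
p=ctrl.read_camera("wrist");s=ctrl.read_state();R=np.array(s["eef_rot"]);t=np.array(s["tcp_pos"])
P={}
for n,uv,z in(("c1",(153,313),.07),("c2",(369,313),.07),("eL",(118,20),.07),("eR",(396,20),.07),("pivot",(297,180),.142),("tip",(402,166),.141),("rodA",(257,200),.107),("rodB",(259,262),.107),("noseF",(256,116),.10),("rackL",(190,114),.115),("rackR",(315,112),.115),("rackBL",(187,41),.115),("vialcap",(149,211),.13),("vialcapB",(147,226),.11)):
    X=onplane(p,uv,z);P[n]=X;d=R.T@(X-t);print(n,X.round(4),"tool",d[:2].round(4))
for a,b in(("c1","c2"),("c1","eL"),("c2","eR"),("rodB","rodA"),("rackL","rackR")):
    v=P[b]-P[a];print(a,b,np.degrees(np.arctan2(v[1],v[0])).round(2),np.linalg.norm(v).round(4))
```

```text
c1 [ 0.3832 -0.2034  0.07  ] tool [-0.1637 -0.1422]
c2 [ 0.639  -0.1695  0.07  ] tool [-0.1633  0.1158]
eL [0.343  0.1065 0.07  ] tool [ 0.1488 -0.1419]
eR [0.5967 0.1398 0.07  ] tool [0.149 0.114]
pivot [ 0.522  -0.0053  0.142 ] tool [0.0147 0.0211]
tip [0.607  0.0177 0.141 ] tool [0.0265 0.1083]
rodA [ 0.4904 -0.0371  0.107 ] tool [-0.0127 -0.0143]
rodB [ 0.5001 -0.102   0.107 ] tool [-0.0783 -0.0132]
noseF [0.4801 0.0398 0.1   ] tool [ 0.0649 -0.0146]
rackL [0.4237 0.0346 0.115 ] tool [ 0.0671 -0.0712]
rackR [0.531  0.0505 0.115 ] tool [0.0689 0.0373]
rackBL [0.4179 0.0919 0.115 ] tool [ 0.1247 -0.0695]
vialcap [ 0.3954 -0.0535  0.13  ] tool [-0.0166 -0.1107]
vialcapB [ 0.3872 -0.0765  0.11  ] tool [-0.0383 -0.1218]
c1 c2 7.55 0.258
c1 eL 97.4 0.3125
c2 eR 97.8 0.3122
rodB rodA 98.5 0.0656
rackL rackR 8.39 0.1085
```

```bash
python3 -m pendant '[{"delta_pos":[-0.04,-0.0045,0],"turn":0,"hand":1},{"delta_pos":[-0.04,-0.0045,0],"turn":0,"hand":1},{"delta_pos":[-0.04,-0.0045,0],"turn":0,"hand":1},{"delta_pos":[-0.036,0,0],"turn":0,"hand":1},{"delta_pos":[0,0,0],"turn":0,"hand":1}]'; python3 -m pendant '[{"delta_pos":[0,0,0.04],"turn":0,"hand":1},{"delta_pos":[0,0,0.04],"turn":0,"hand":1},{"delta_pos":[0,0,0.035],"turn":0,"hand":1},{"delta_pos":[0,0,0.03],"turn":0,"hand":1},{"delta_pos":[0,0,0.019],"turn":0,"hand":1},{"delta_pos":[0,0,0],"turn":0,"hand":1},{"delta_pos":[0,0,0],"turn":0,"hand":1}]'
python3 - <<'E'
from h import *
a=ctrl.read_camera("scene")["color"][150:300,190:390];b=ctrl.read_camera("side")["color"][150:300,180:380]
cv2.imwrite("pics/b0.png",np.vstack([cv2.resize(x,(800//2*1,300),interpolation=cv2.INTER_CUBIC) for x in(a,b)]))
E
```

```text
time: 4.9
tcp_pos: [0.5097, -0.1829, 0.2988]
eef_rot: [[-0.126, 0.992, -0.001], [0.992, 0.126, -0.0], [-0.0, -0.001, -1.0]]
contact_force: [0.1, 0.4, -0.6]
gripper_width: 0.003
grip_force: 0.0
time: 5.6
tcp_pos: [0.5099, -0.1788, 0.1363]
eef_rot: [[-0.13, 0.992, 0.0], [0.992, 0.13, 0.0], [0.0, 0.0, -1.0]]
contact_force: [0.1, -0.4, 1.3]
gripper_width: -0.003
grip_force: 0.0
```

View pics/b0.png

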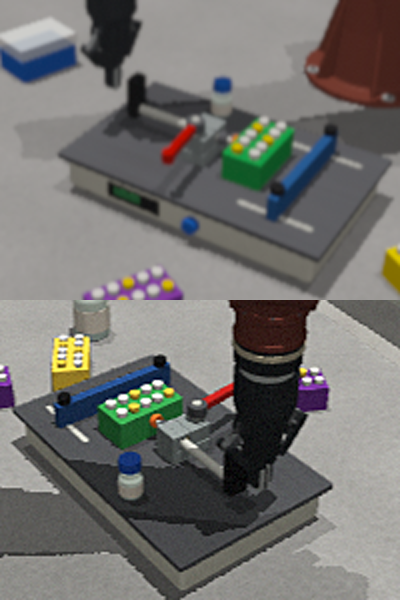

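The closed fingertips stand behind the paddle (scene crop 115,75; paddle 137,95) and clear of it. I'll approach and feel for contact.

```bash
python3 -m pendant '[{"delta_pos":[0.007,0,0],"turn":0,"hand":1},{"delta_pos":[0.006,0,0],"turn":0,"hand":1},{"delta_pos":[0.003,0,0],"turn":0,"hand":1},{"delta_pos":[0,0,0],"turn":0,"hand":1}]' | grep -E "time|tcp|contact"; for i in 1; do python3 -m pendant '[{"delta_pos":[0.003,0,0],"turn":0,"hand":1},{"delta_pos":[0.003,0,0],"turn":0,"hand":1}]' | grep -E "time|tcp|contact"; done;  python3 -m pendant '[{"delta_pos":[0.003,0,0],"turn":0,"hand":1},{"delta_pos":[0.003,0,0],"turn":0,"hand":1}]' | grep -E "time|tcp|contact"
```

```text
time: 6.1
tcp_pos: [0.5078, -0.1627, 0.136]
contact_force: [-0.6, 0.2, -0.3]
time: 6.3
tcp_pos: [0.5069, -0.1572, 0.1357]
contact_force: [-0.6, 0.3, -0.9]
time: 6.5
tcp_pos: [0.5063, -0.1525, 0.1358]
contact_force: [1.1, -8.8, -3.7]
```

```bash
for i in 1 2; do python3 -m pendant '[{"delta_pos":[0.002,0,0],"turn":0,"hand":1},{"delta_pos":[0.002,0,0],"turn":0,"hand":1}]' | grep -E "time|tcp|contact"; done; python3 -m pendant '[{"delta_pos":[0,0,0],"turn":0,"hand":1},{"delta_pos":[0.0,0,0],"turn":0,"hand":1}]' | grep -E "time|tcp|contact"
```

```text
time: 6.7
tcp_pos: [0.5058, -0.1487, 0.1358]
contact_force: [-0.0, -8.1, -2.0]
time: 6.9
tcp_pos: [0.5053, -0.1448, 0.1358]
contact_force: [0.2, -8.8, -2.9]
time: 7.1
tcp_pos: [0.5052, -0.1445, 0.1357]
contact_force: [0.2, -6.0, -1.6]
```

```bash
P='tcp|contact'; python3 -m pendant '[{"delta_pos":[0.002,0,0],"turn":0,"hand":1},{"delta_pos":[0.002,0,0],"turn":0,"hand":1}]' | grep -E "$P"; python3 -m pendant '[{"delta_pos":[0.002,0,0],"turn":0,"hand":1},{"delta_pos":[0.002,0,0],"turn":0,"hand":1}]' | grep -E "$P"
python3 - <<'E'
from h import *
p=ctrl.read_camera("side");cv2.imwrite("pics/s2.png",cv2.resize(p["color"][170:250,190:310],(720,480),interpolation=cv2.INTER_CUBIC))
E
```

```text
tcp_pos: [0.5047, -0.1408, 0.1357]
contact_force: [-0.0, -9.0, -2.9]
tcp_pos: [0.5042, -0.1368, 0.1357]
contact_force: [-0.1, -8.6, -2.3]
```

View pics/s2.png

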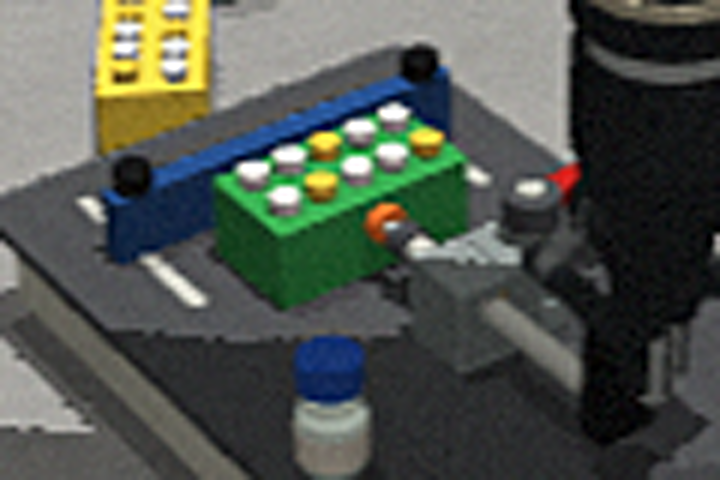

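The nose (385,222 in the crop) is on the rack, and about 10 mm is left between rack and stop. I'll go on in smaller steps.

```bash
P='tcp|contact'; python3 -m pendant '[{"delta_pos":[0.002,0,0],"turn":0,"hand":1},{"delta_pos":[0.002,0,0],"turn":0,"hand":1}]' | grep -E "$P"; python3 -m pendant '[{"delta_pos":[0.002,0,0],"turn":0,"hand":1}]' | grep -E "$P";python3 -m pendant '[{"delta_pos":[0.002,0,0],"turn":0,"hand":1}]' | grep -E "$P"
```

```text
tcp_pos: [0.5036, -0.1329, 0.1357]
contact_force: [0.7, -8.7, -2.4]
tcp_pos: [0.5034, -0.1309, 0.1357]
contact_force: [0.4, -8.8, -1.6]
tcp_pos: [0.5031, -0.1289, 0.1357]
contact_force: [-0.4, -8.6, -2.3]
```

```bash
P='tcp|contact'; python3 -m pendant '[{"delta_pos":[0.0015,0,0],"turn":0,"hand":1}]' | grep -E "$P"; python3 -m pendant '[{"delta_pos":[0.0015,0,0],"turn":0,"hand":1}]' | grep -E "$P"
```

```text
tcp_pos: [0.5029, -0.1274, 0.1357]
contact_force: [-0.1, -8.1, -2.5]
tcp_pos: [0.5027, -0.1259, 0.1357]
contact_force: [-0.3, -8.3, -1.5]
```

```bash
P='tcp|contact'; python3 -m pendant '[{"delta_pos":[0.0015,0,0],"turn":0,"hand":1}]' | grep -E "$P"; python3 -m pendant '[{"delta_pos":[0.0015,0,0],"turn":0,"hand":1}]' | grep -E "$P"
```

```text
tcp_pos: [0.5025, -0.1244, 0.1357]
contact_force: [0.2, -9.1, -2.3]
tcp_pos: [0.5023, -0.1229, 0.1357]
contact_force: [-0.7, -7.9, -2.0]
```

```bash
P='tcp|contact'; python3 -m pendant '[{"delta_pos":[0.0015,0,0],"turn":0,"hand":1}]' | grep -E "$P"; python3 -m pendant '[{"delta_pos":[0.0015,0,0],"turn":0,"hand":1}]' | grep -E "$P"
```

```text
tcp_pos: [0.5021, -0.1215, 0.1357]
contact_force: [-1.0, -8.6, -1.2]
tcp_pos: [0.5019, -0.12, 0.1357]
contact_force: [-1.2, -8.4, -2.6]
```

```bash
P='tcp|contact'; python3 -m pendant '[{"delta_pos":[0.0015,0,0],"turn":0,"hand":1}]' | grep -E "$P"; python3 -m pendant '[{"delta_pos":[0.0015,0,0],"turn":0,"hand":1}]' | grep -E "$P"
```

```text
tcp_pos: [0.5017, -0.1185, 0.1357]
contact_force: [-0.7, -10.4, -3.2]
tcp_pos: [0.5015, -0.1173, 0.1357]
contact_force: [-0.3, -11.2, -2.5]
```

```bash
P='tcp|contact'; python3 -m pendant '[{"delta_pos":[0.0015,0,0],"turn":0,"hand":1}]' | grep -E "$P"; python3 -m pendant '[{"delta_pos":[0.0015,0,0],"turn":0,"hand":1}]' | grep -E "$P"
```

```text
tcp_pos: [0.5014, -0.1162, 0.1358]
contact_force: [-0.5, -12.8, -3.8]
tcp_pos: [0.5012, -0.115, 0.1358]
contact_force: [0.7, -14.9, -3.7]
```

```bash
P='time|tcp|contact'; python3 -m pendant '[{"delta_pos":[0,0,0],"turn":0,"hand":1},{"delta_pos":[0,0,0],"turn":0,"hand":1},{"delta_pos":[0,0,0],"turn":0,"hand":1},{"delta_pos":[0,0,0],"turn":0,"hand":1},{"delta_pos":[0,0,0],"turn":0,"hand":1}]' | grep -E "$P"; python3 -m pendant '[{"delta_pos":[-0.002,0,0],"turn":0,"hand":1},{"delta_pos":[-0.004,0,0],"turn":0,"hand":1},{"delta_pos":[-0.014,0,0],"turn":0,"hand":1},{"delta_pos":[0,0,-0.03],"turn":0,"hand":1},{"delta_pos":[0,0,-0.04],"turn":0,"hand":1},{"delta_pos":[0,0,-0.04],"turn":0,"hand":1},{"delta_pos":[-0.035,0,-0.03],"turn":0,"hand":1},{"delta_pos":[0,0,0],"turn":0,"hand":1},{"delta_pos":[0,0,0],"turn":0,"hand":1}]' | grep -E "$P"
python3 - <<'E'
from h import *
p=ctrl.read_camera("wrist");cv2.imwrite("pics/w2.png",p["color"])
s=ctrl.read_state();R=np.array(s["eef_rot"]);t=np.array(s["tcp_pos"]);print(t,R.round(3).tolist(),s["contact_force"])
for X in((.522,-.0053,.132),(.607,.0177,.132)): print(proj(p,X).round(0),(R.T@(np.array(X)-t)).round(4))
E
```

```text
time: 9.45
tcp_pos: [0.5012, -0.1148, 0.1357]
contact_force: [-0.6, -12.6, -3.4]
time: 10.35
tcp_pos: [0.5086, -0.1684, 0.276]
contact_force: [0.4, 0.3, -0.1]
[ 0.50811302 -0.16759334  0.27495779] [[-0.129, 0.992, -0.001], [0.992, 0.129, 0.001], [0.001, -0.001, -1.0]] [-0.23007137 -0.26333177  0.00575356]
[[322. -27.]] [0.159  0.0348 0.1431]
[[455. -47.]] [0.1709 0.122  0.143 ]
```

View pics/w2.png

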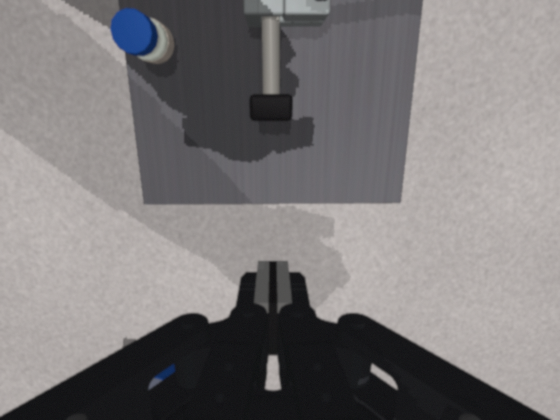

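The rod is released with about 6 N on the nose. Next, the fingers go to the +y side of the lever.

```bash
P='time|tcp|contact|rot'; python3 -m pendant '[{"delta_pos":[0.0394,0.0189,0],"turn":0,"hand":1},{"delta_pos":[0.0394,0.0189,0],"turn":0,"hand":1},{"delta_pos":[0.0394,0.0189,0],"turn":0,"hand":1},{"delta_pos":[0.0394,0.0189,0],"turn":0,"hand":1},{"delta_pos":[0.0394,0.0189,0],"turn":0,"hand":1},{"delta_pos":[0,0,0],"turn":-8.5,"hand":1},{"delta_pos":[0,0,0],"turn":0,"hand":1},{"delta_pos":[0,0,0.03],"turn":0,"hand":1},{"delta_pos":[0,0,0.03],"turn":0,"hand":1},{"delta_pos":[0,0,0],"turn":0,"hand":1},{"delta_pos":[0,0,0],"turn":0,"hand":1}]' | grep -E "$P"
python3 - <<'E'
from h import *
p=ctrl.read_camera("wrist");c=p["color"].copy()
s=ctrl.read_state();R=np.array(s["eef_rot"]);t=np.array(s["tcp_pos"]);print(t)
for X in((.522,-.0053,.132),(.607,.0177,.132)): print(proj(p,X).round(0),(R.T@(np.array(X)-t)).round(4))
b=ctrl.read_camera("scene")["color"][150:300,190:390]
cv2.imwrite("pics/b3.png",np.hstack([cv2.resize(c,(400,300)),cv2.resize(b,(400,300),interpolation=cv2.INTER_CUBIC)]))
E
```

```text
time: 11.5
tcp_pos: [0.5757, 0.04, 0.2156]
eef_rot: [[-0.272, 0.962, -0.002], [0.962, 0.272, 0.0], [0.001, -0.001, -1.0]]
contact_force: [0.2, -0.6, -0.2]
[0.57645432 0.03991514 0.21681166]
[[177. 267.]] [-0.0286 -0.0648  0.0848]
[[307. 269.]] [-0.0297  0.0233  0.0848]
```

View pics/b3.png

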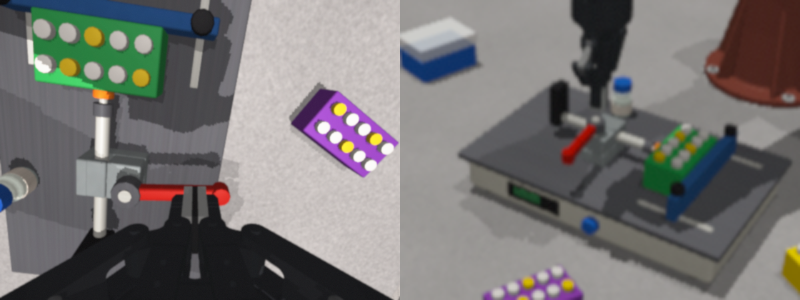

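The rack sits at the stop. The lever (crop 140–225,193) lies along tool y, 28 mm behind the finger line. I'll descend and swing it.

```bash
P='time|tcp|contact|rot'; python3 -m pendant '[{"delta_pos":[0,0,0.03],"turn":0,"hand":1},{"delta_pos":[0,0,0.03],"turn":0,"hand":1},{"delta_pos":[0,0,0.0265],"turn":0,"hand":1},{"delta_pos":[0,0,0],"turn":0,"hand":1},{"delta_pos":[-0.005,0,0],"turn":0,"hand":1},{"delta_pos":[-0.003,0,0],"turn":0,"hand":1},{"delta_pos":[0,0,0],"turn":0,"hand":1}]' | grep -E "$P"
```

```text
time: 12.3
tcp_pos: [0.58, 0.0319, 0.1314]
eef_rot: [[-0.274, 0.962, 0.003], [0.962, 0.274, -0.001], [-0.001, 0.003, -1.0]]
contact_force: [1.1, -0.2, -0.7]
```

```bash
P='time|tcp|contact|rot'; python3 -m pendant '[{"delta_pos":[-0.003,0,0],"turn":0,"hand":1},{"delta_pos":[-0.0049,0.0011,0],"turn":4.25,"hand":1},{"delta_pos":[-0.0049,0.0011,0],"turn":4.25,"hand":1},{"delta_pos":[-0.0049,0.0011,0],"turn":4.25,"hand":1},{"delta_pos":[-0.0049,0.0011,0],"turn":4.25,"hand":1},{"delta_pos":[-0.0049,0.0011,0],"turn":4.25,"hand":1},{"delta_pos":[-0.0049,0.0011,0],"turn":4.25,"hand":1},{"delta_pos":[-0.0049,0.0011,0],"turn":4.25,"hand":1},{"delta_pos":[-0.0049,0.0011,0],"turn":4.25,"hand":1}]' | grep -E "$P"
python3 -c "
from h import *
s=ctrl.read_state();R=np.array(s['eef_rot']);print(R.T@(np.array([.522,-.0053,.132])-s['tcp_pos']),R.T@s['contact_force'])"
```

```text
time: 13.2
tcp_pos: [0.5902, -0.008, 0.1303]
eef_rot: [[0.312, 0.95, 0.003], [0.95, -0.312, 0.002], [0.003, 0.002, -1.0]]
contact_force: [5.6, 6.5, -0.5]
[-0.0186872  -0.06563419 -0.00194944] [7.91316073 3.28400802 0.49742033]
```

```bash
P='time|tcp|contact|rot'; python3 -m pendant '[{"delta_pos":[-0.0049,0.0011,0],"turn":4.25,"hand":1},{"delta_pos":[-0.0049,0.0011,0],"turn":4.25,"hand":1},{"delta_pos":[-0.0049,0.0011,0],"turn":4.25,"hand":1},{"delta_pos":[-0.0049,0.0011,0],"turn":4.25,"hand":1},{"delta_pos":[-0.0049,0.0011,0],"turn":4.25,"hand":1},{"delta_pos":[-0.0049,0.0011,0],"turn":4.25,"hand":1},{"delta_pos":[-0.0049,0.0011,0],"turn":4.25,"hand":1},{"delta_pos":[-0.0049,0.0011,0],"turn":4.25,"hand":1},{"delta_pos":[-0.0049,0.0011,0],"turn":4.25,"hand":1},{"delta_pos":[-0.0049,0.0011,0],"turn":4.25,"hand":1}]' | grep -E "$P"
python3 -c "
from h import *
s=ctrl.read_state();R=np.array(s['eef_rot']);print(R.T@(np.array([.522,-.0053,.132])-s['tcp_pos']),R.T@s['contact_force'])"
```

```text
time: 14.2
tcp_pos: [0.5697, -0.0538, 0.1304]
eef_rot: [[0.872, 0.489, 0.003], [0.489, -0.872, -0.0], [0.003, 0.002, -1.0]]
contact_force: [2.3, -0.4, 1.3]
[-0.01785452 -0.06563825 -0.00174725] [ 1.7761643   1.47509932 -1.33132265]
```

```bash
P='time|tcp|contact'; python3 -m pendant '[{"delta_pos":[-0.0049,0.0011,0],"turn":4.25,"hand":1},{"delta_pos":[-0.0049,0.0011,0],"turn":4.25,"hand":1},{"delta_pos":[-0.0049,0.0011,0],"turn":4.25,"hand":1},{"delta_pos":[0,0,0],"turn":0,"hand":1},{"delta_pos":[0,0,0],"turn":0,"hand":1},{"delta_pos":[0,0,0],"turn":0,"hand":1}]' | grep -E "$P"
python3 -m pendant '[{"delta_pos":[0.02,0,0],"turn":0,"hand":1},{"delta_pos":[0.02,0,-0.01],"turn":0,"hand":1},{"delta_pos":[0.04,0,-0.03],"turn":0,"hand":1},{"delta_pos":[0.04,0,-0.04],"turn":0,"hand":1},{"delta_pos":[0,0,-0.04],"turn":0,"hand":1},{"delta_pos":[0,0,0],"turn":0,"hand":1},{"delta_pos":[0,0,0],"turn":0,"hand":1}]' | grep -E "$P"
python3 - <<'E'
from h import *
a=ctrl.read_camera("scene")["color"][160:265,210:350];b=ctrl.read_camera("side")["color"][170:275,190:330]
cv2.imwrite("pics/b4.png",np.hstack([cv2.resize(x,(400,300),interpolation=cv2.INTER_CUBIC) for x in(a,b)]))
E
```

```text
time: 14.8
tcp_pos: [0.5569, -0.0625, 0.1294]
contact_force: [-0.3, -0.0, 0.5]
time: 15.5
tcp_pos: [0.6674, -0.0295, 0.245]
contact_force: [-1.2, -0.1, -0.2]
```

View pics/b4.png

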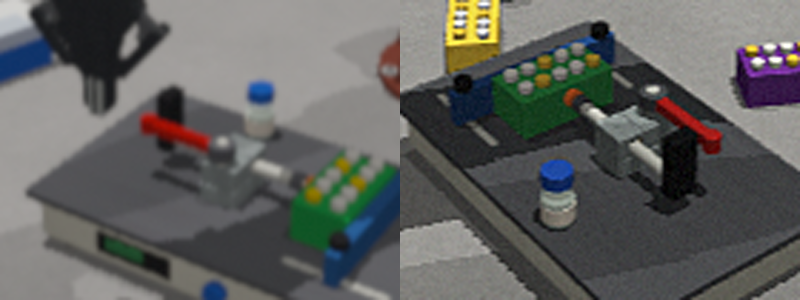

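The lever lies parallel to the rod in both views (scene crop slope 0.37 against 0.35, side 0.80 against 0.79), so it has snapped closed. The rack is against the stop with the nose on it, and the vial is undisturbed.

```bash
python3 -c "
from workcell import ctrl
print(ctrl.hand_in())"
```

```text
the job is handed in; nothing more can be done
None
```

The job is handed in, verdict not shown: the rack sits against the back stop with the nose pressing at about 6 N (estimated from the wrist force), the cam lever looks fully closed in both camera views, and the vial was undisturbed in the last views (bottle and tip box not re-checked).

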